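# Build the test-sieve stack on the shaker

## Task

Build the sieve stack on the little shaker for a particle-size test, one piece at a time from the bottom up: the solid pan in the shaker's ring, then the fine sieve, the medium sieve, the coarse sieve, and the knobbed lid on top. Set each piece down upright and fully seated in the one below, without dropping it, let go of it before fetching the next, and leave the two sample jars and the stopwatch where they are.

Things in the scene. Friction and masses are not known exactly. Their poses are not given: they have to be found in the camera images.
- shaker_seat (a point): Fixed grey sieve shaker: housing 130 x 150 mm (x, y), 37 mm high, controls on its -x side; on it a round 104 mm aluminium platform, top 48 mm above the desk, with a raised locating ring (60 mm outside, 52 mm inside, 8 mm high). Point: centre of the ring, level with its rim, 56 mm above the desk; z up. The pan's skirt goes 7 mm into the ring; its frame rests on the rim.
- pan_center (a point): Receiver pan: tallest steel cup, smooth solid floor. Round; 51 mm high: tapered skirt 7 mm (47 mm wide, 43 at its foot), then frame 44 mm, 58 mm wide; 158 g. The skirt drops into the 52 mm open rim below until the frame rests on that rim. Wall 3 mm. Point: on the axis, 25.5 mm above the skirt's foot; z up. Grasp across the frame from above.
- sieve_fine_center (a point): Fine sieve: lowest steel frame, wire cloth floor so close it looks nearly solid grey. Round; 27 mm high: tapered skirt 7 mm (47 mm wide, 43 at its foot), then frame 20 mm, 58 mm wide; 110 g. The skirt drops into the 52 mm open rim below until the frame rests on that rim. Wall 3 mm. Point: on the axis, 13.5 mm above the skirt's foot; z up. Grasp across the frame from above.
- sieve_medium_center (a point): Medium sieve: middling steel frame, wire floor of 5 mm pitch. Round; 35 mm high: tapered skirt 7 mm (47 mm wide, 43 at its foot), then frame 28 mm, 58 mm wide; 126 g. The skirt drops into the 52 mm open rim below until the frame rests on that rim. Wall 3 mm. Point: on the axis, 17.5 mm above the skirt's foot; z up. Grasp across the frame from above.
- sieve_coarse_center (a point): Coarse sieve: highest of the three sieve frames, open wire floor of 10 mm pitch. Round; 43 mm high: tapered skirt 7 mm (47 mm wide, 43 at its foot), then frame 36 mm, 58 mm wide; 142 g. The skirt drops into the 52 mm open rim below until the frame rests on that rim. Wall 3 mm. Point: on the axis, 21.5 mm above the skirt's foot; z up. Grasp across the frame from above.
- lid_center (a point): Lid: steel disc 58 mm wide, 5 mm thick, with the same 7 mm tapered skirt below and a black round knob on top, 22 mm wide and 22 mm high; 34 mm high in all, 110 g. Point: middle of the knob, 23 mm above the skirt's foot and 16 mm above the rim the lid will rest on; z up. Grasp the knob from above.
- jar_dark_lid: Bystander: sample jar, 44 mm in diameter and 62 mm high, amber with a dark lid, loose at the back of the work. Origin at the centre of its underside.
- jar_white_lid: Bystander: sample jar, 44 mm in diameter and 62 mm high, red with a white lid, loose at the back of the work. Origin at the centre of its underside.
- timer: Bystander: dark stopwatch, 60 x 57 mm and 19 mm high, loose on the desk near its front right. Origin at the centre of its underside.
Things that resemble listed ones, but are neither listed nor needed, are in the scene too. What is shaped like the part that bears lid_center but pink is not meant.

How it is judged:
By the outcome, as a careful person would: the job done as asked, in the order asked, and still so for the second after the job is handed in, with the robot touching nothing.
It also fails if it takes over 96 s, if anything falls off the work surface, if the arm or the gripper's body presses on something with over 40 N, if the wrist force passes 120 N, or if a joint passes its speed limit or range.

## Robot

A 7-joint arm with a two-finger parallel gripper is mounted at the origin on a cart in front of the work surface, level with it; the furniture and walls round the work are solid. World frame = base frame: x ahead of the robot, y to its left, z up, the work surface at z = 0. Lengths are in m, angles in rad, forces in N, time in s.
With the tool pointing down it reaches from about 0.425 to 0.825 m from the base axis. Payload 3.6 kg.
Tool frame: the origin (TCP) lies where the fingers leave the gripper's body, on its centre line; the fingertips stand 73 mm ahead of it and the grasp point (between the pads) lies 54 mm ahead of it; x points along the fingers, y is the direction in which the jaws open and shut, and the axes are right-handed (so a half turn about x gives the same grasp; the last joint's range is limited). The gripper opens to 85 mm and grips with 20 to 120 N. Pads are 22 mm wide; open, the fingers measure 114 mm over their backs; the gripper's body (76 mm by 85 mm) begins 54 mm behind the grasp point. The pads swing forward as they close: fully open they stand 13 mm farther back than shut.
Start: joints at [1.175, 0.615, -0.013, 1.423, 0.008, 1.103, -0.04], TCP at [0.235, -0.606, 0.304] pointing down, gripper open.
Joint ranges: [-3.12, 3.12], [-0.3, 2.06], [-1.34, 1.32], [0.26, 2.42], [-1.36, 4.5], [0.01, 1.98], [-2.84, 2.84]. Speed limits (rad/s): [2.79, 2.79, 3.14, 3.14, 3.14, 3.14, 3.14].

## Interface

Orientations are given as a unit quaternion [x, y, z, w].
In Python, from station import arm, snapshot, camera_info, ticket gives the robot as it stands. Calls block until the motion is done:
- arm.movep(position, orientation): joint-space move of the TCP to a pose.
- arm.line_to(position, velocity=0.15, ori=None): straight line of the TCP; ori=None keeps the orientation; velocity is the mean speed in m/s.
- arm.move_j(angles): joint-space move.
- arm.move_gripper(opening, effort=None): opening from 0.0 (shut) to 1.0 (fully open); effort is the grip in N (None keeps the last); returns when the fingers have stopped.
- arm.pause(seconds).
- arm.ik(position, orientation): joint angles nearest the present ones, or None.
- snapshot(name): name is "scene" or "top" or "wrist"; returns the picture (384x512x3 uint8, blue, green, red); there is no depth.
- camera_info(name): a dict with "fx", "fy", "cx", "cy" (pixels), "R" (3x3) and "t" (3): a world point X has camera coordinates R X + t; the wrist camera has in their place "T_tool_cam" (4x4, takes a point from camera to tool coordinates, whose origin is the TCP and whose axes are the tool frame's). Camera axes: x right, y down, z forward; pixel columns grow to the right and rows downward; lengths in m; the calibration is good to about 2 mm. The wrist camera is an equidistant fisheye: a pixel r from the principal point sees the ray r / f radians off the axis. A picture is of the moment at which its call begins: read the wrist's pose just before it. camera_info takes no time and is no camera call.
A pose or a line that the arm cannot do raises arm.MotionError and nothing moves.
- ticket.finish_job(): hands the job in, once; it reports no verdict.
Readings, each from a call of its own:
- arm.read_time(): time.
- arm.read_joint_positions(): joint angles.
- arm.read_dq(): joint speeds.
- arm.read_effort(): joint torques, N m.
- arm.read_tool_pos(): TCP position.
- arm.read_eef_rot(): TCP orientation.
- arm.read_ft_force(): force on the tool from outside, world axes, zero at the start.
- arm.read_wrist_torque(): the same for the moment, N m.
- arm.read_opening(): opening from 0.0 (shut) to 1.0 (fully open).
Only numpy, scipy, OpenCV 4.12 (cv2) and the standard library are available. Lean on these libraries where they do the work, as an engineer would, in place of code of your own. Each camera call takes 0.05 s, during which the arm holds its last target.

## Working session

There is one attempt and no reset: what is moved stays moved. The work goes in short steps, each a Python script; the robot and the scene stay as the last script left them, time stands still between calls to the robot, and variables do not carry over. Pictures are saved under pics/ and viewed, and the job is handed in when it is done.

```bash
ls; mkdir -p pics; python3 - <<'E'
from station import arm, snapshot, camera_info, ticket
import cv2
for n in ("scene","top","wrist"):
    cv2.imwrite(f"pics/a_{n}.png",snapshot(n)); print(n,camera_info(n))
print(arm.read_time(),arm.read_tool_pos(),arm.read_eef_rot(),arm.read_opening())
E
```

```text
pics
scene {'fx': 416.2482309110593, 'fy': 416.2482309110593, 'cx': 251.55428892007473, 'cy': 196.6170531713219, 'R': array([[ 0.75214749, -0.65883656, -0.01444102],
       [-0.26533084, -0.28270516, -0.92177944],
       [ 0.60321944,  0.69714574, -0.38744563]]), 't': array([-0.52005841,  0.16696986,  1.05061212])}
top {'fx': 433.00077217810735, 'fy': 433.00077217810735, 'cx': 252.86049800972742, 'cy': 192.76986255762193, 'R': array([[-0.00364149, -0.9999601 ,  0.00815749],
       [-0.99759778,  0.00306833, -0.06920443],
       [ 0.06917664, -0.0083899 , -0.99756915]]), 't': array([-0.17943726,  0.53607696,  1.00392615])}
wrist {'fx': 297.3186396354542, 'fy': 297.3186396354542, 'cx': 254.28016659871446, 'cy': 189.723496300529, 'T_tool_cam': array([[-8.16765035e-04, -2.61602851e-01,  9.65175259e-01,
        -7.00292324e-02],
       [ 9.99998822e-01,  1.04044516e-03,  1.12823809e-03,
        -4.60665466e-04],
       [-1.29936223e-03,  9.65175044e-01,  2.61601693e-01,
        -6.65302974e-02],
       [ 0.00000000e+00,  0.00000000e+00,  0.00000000e+00,
         1.00000000e+00]])}
0.15 [ 0.23478166 -0.6056549   0.30298366] [-0.69491979 -0.13072012  0.69517727 -0.12933403] 1.0019226206790013
```

View pics/a_scene.png

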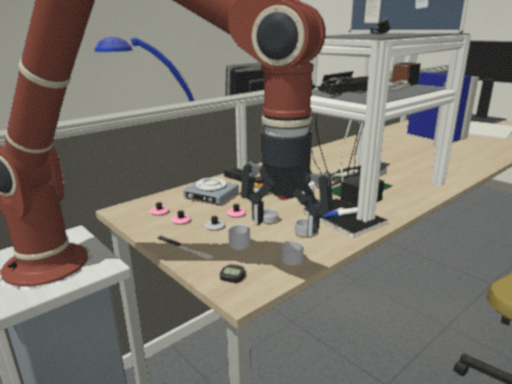

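View pics/a_top.png

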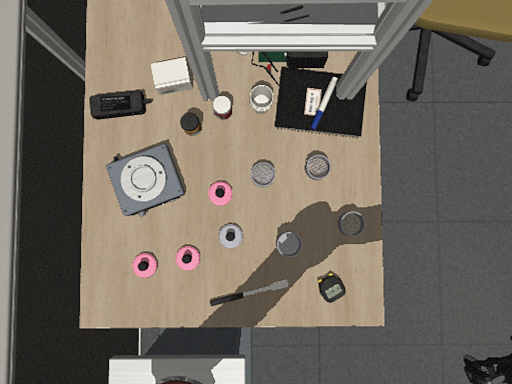

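View pics/a_wrist.png

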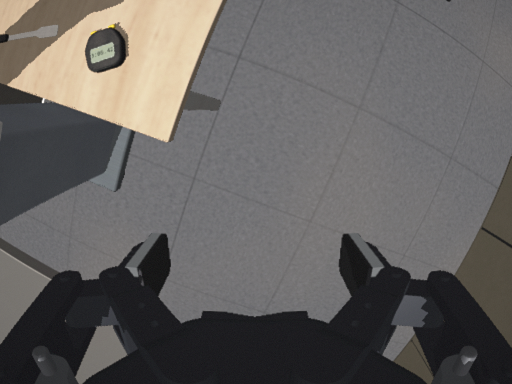

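```bash
python3 - <<'E'
import cv2
t=cv2.imread("pics/a_top.png"); c=t[75:275,200:390]
cv2.imwrite("pics/b1.png",cv2.resize(t[75:265,200:390],None,fx=3.15,fy=3.15,interpolation=cv2.INTER_CUBIC))
cv2.imwrite("pics/b2.png",cv2.resize(t[130:290,95:255],None,fx=3.7,fy=3.7,interpolation=cv2.INTER_CUBIC))
s=cv2.imread("pics/a_scene.png")
cv2.imwrite("pics/b3.png",cv2.resize(s[160:300,130:350],None,fx=3.6,fy=3.6,interpolation=cv2.INTER_CUBIC))
E
```

```text
(no output)
```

View pics/b1.png

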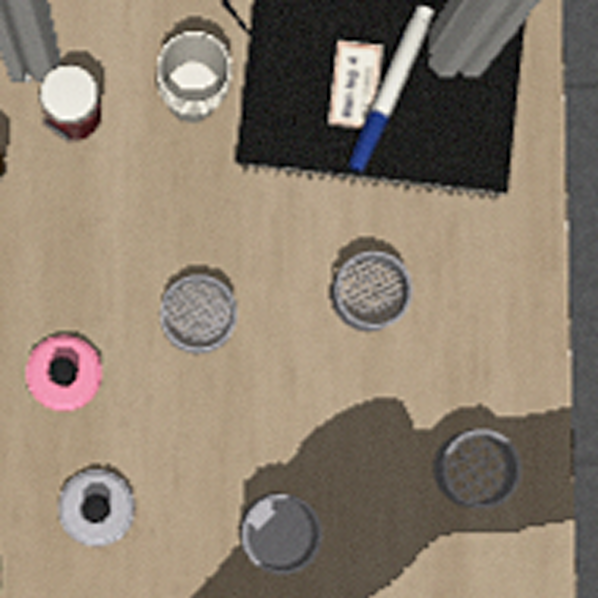

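View pics/b2.png

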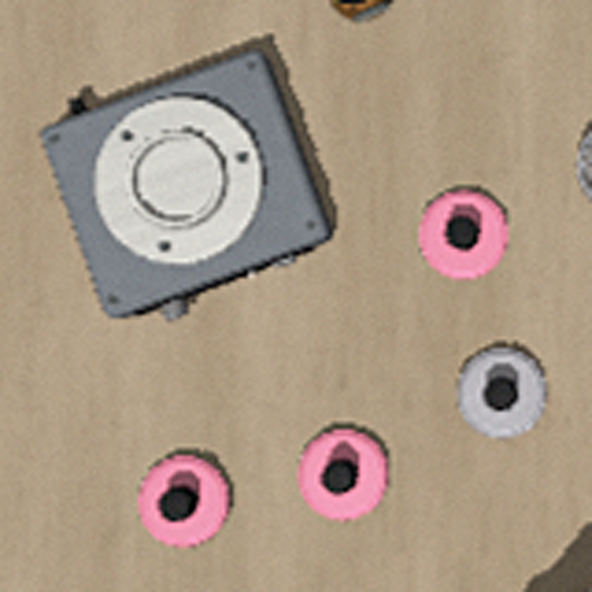

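View pics/b3.png

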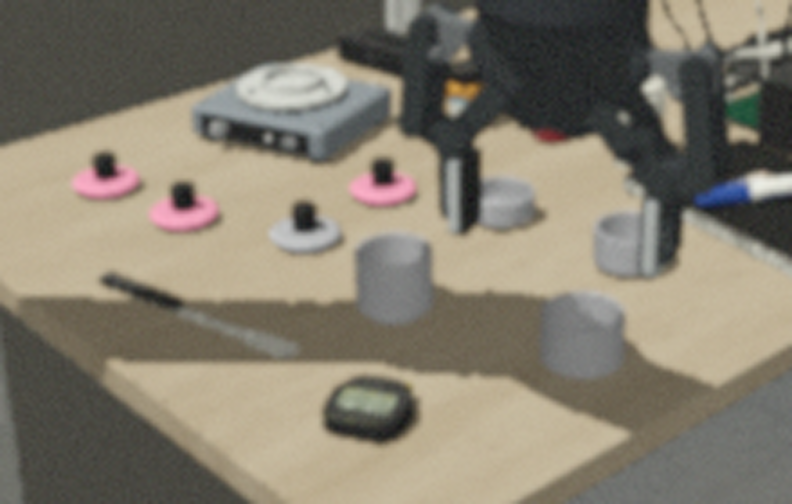

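```bash
cat > h.py <<'E'
from station import arm, snapshot, camera_info, ticket
import numpy as np, cv2
from scipy.spatial.transform import Rotation as Ro
def ray(n,u,v):
    c=camera_info(n)
    d=c["R"].T@np.array([(u-c["cx"])/c["fx"],(v-c["cy"])/c["fy"],1.]); o=-c["R"].T@c["t"]; return o,d
def pt(n,u,v,z):
    o,d=ray(n,u,v); return o+d*(z-o[2])/d[2]
def proj(n,X):
    c=camera_info(n); X=np.atleast_2d(X)@c["R"].T+c["t"]
    return np.c_[X[:,0]/X[:,2]*c["fx"]+c["cx"],X[:,1]/X[:,2]*c["fy"]+c["cy"]]
def circ(x,y,z,r):
    a=np.linspace(0,2*np.pi,73); return np.c_[x+r*np.cos(a),y+r*np.sin(a),z+0*a]
R0=Ro.from_quat([-0.69491979,-0.13072012,0.69517727,-0.12933403]).as_matrix()
y0=np.arctan2(R0[1,1],R0[0,1]); AZ0=np.arctan2(-.6056549,.23478166)
def ori(x,y,extra=0.):
    psi=y0+np.arctan2(y,x)-AZ0+extra
    tx=np.array([0,0,-1.]); ty=np.array([np.cos(psi),np.sin(psi),0])
    return Ro.from_matrix(np.c_[tx,ty,np.cross(tx,ty)]).as_quat()
def wproj(X,p,q):
    c=camera_info("wrist"); T=c["T_tool_cam"]
    t=(np.atleast_2d(X)-p)@Ro.from_quat(q).as_matrix(); k=(t-T[:3,3])@T[:3,:3]
    rr=np.hypot(k[:,0],k[:,1]); th=np.arctan2(rr,k[:,2])
    return np.c_[c["cx"]+c["fx"]*th*k[:,0]/rr, c["cy"]+c["fy"]*th*k[:,1]/rr]
def wpt(u,v,z,p,q):
    c=camera_info("wrist"); T=c["T_tool_cam"]; a=np.array([u-c["cx"],v-c["cy"]])/c["fx"]; th=np.hypot(*a)
    k=np.r_[a/th*np.sin(th),np.cos(th)]; d=Ro.from_quat(q).as_matrix()@(T[:3,:3]@k)
    o=p+Ro.from_quat(q).as_matrix()@T[:3,3]; return o+d*(z-o[2])/d[2]
E
python3 - <<'E'
from h import *
def b1(u,v): return 200+(u+.5)/3.15-.5, 75+(v+.5)/3.15-.5
def b2(u,v): return 95+(u+.5)/3.7-.5, 130+(v+.5)/3.7-.5
P={}
for n,px,z,r in (("ring",b2(180,180),.056,.030),("pan",b1(281,532),.051,.029),("fine",b1(199,312),.027,.029),("med",b1(371,290),.035,.029),("coarse",b1(478,467),.043,.029),("lid",b2(501,394),.034,.011)):
    P[n]=(pt("top",*px,z),z,r); print(n,np.round(px,1),P[n][0].round(4), np.hypot(*P[n][0][:2]).round(3), ori(*P[n][0][:2]).round(3), arm.ik(P[n][0]+[0,0,.15],ori(*P[n][0][:2])))
print("y0",y0,AZ0,R0[:,1])
img=cv2.imread("pics/a_top.png"); tiles=[]
for n,(X,z,r) in P.items():
    u,v=proj("top",X)[0]; u0,v0=int(u)-22,int(v)-22
    c=cv2.resize(img[v0:v0+45,u0:u0+45],None,fx=5.6,fy=5.6,interpolation=cv2.INTER_CUBIC)
    L=[circ(X[0],X[1],z,r)]
    if n=="lid": L.append(circ(X[0],X[1],.012,.029))
    if n not in("ring","lid"): L.append(circ(X[0],X[1],.007,.029))
    for i,l in enumerate(L):
        q=((proj("top",l)-[u0,v0]+.5)*5.6-.5).astype(np.int32); cv2.polylines(c,[q],True,((0,255,255),(0,0,255))[i],1)
    cv2.putText(c,n,(3,14),0,.5,(0,255,0)); tiles.append(c)
cv2.imwrite("pics/c.png",np.vstack([np.hstack(tiles[:3]),np.hstack(tiles[3:])]))
E
```

```text
ring [143.3 178.3] [0.5668 0.0687 0.056 ] 0.571 [ 0.469  0.529 -0.469  0.529] [ 0.10998552  0.63917352 -0.42728991  1.7635037   0.34691896  0.81405018
 -0.36308633]
pan [288.9 243.5] [ 0.4173 -0.2624  0.051 ] 0.493 [ 0.619  0.342 -0.619  0.342] [ 0.64414445  0.5223916  -0.18452728  1.98623744  0.15267793  0.64595078
 -0.19968053]
fine [262.8 173.7] [ 0.5798 -0.2048  0.027 ] 0.615 [ 0.577  0.408 -0.577  0.408] [ 0.44279287  0.71001592 -0.23128709  1.66286875  0.21124158  0.79326009
 -0.22272281]
med [317.4 166.7] [ 0.595  -0.3324  0.035 ] 0.682 [ 0.61   0.358 -0.61   0.358] [ 0.56910086  0.78594623 -0.16955159  1.44665471  0.15042756  0.92169032
 -0.15206936]
coarse [351.4 222.9] [ 0.4636 -0.4076  0.043 ] 0.617 [ 0.644  0.291 -0.644  0.291] [ 0.76072436  0.68526036 -0.12469047  1.64524982  0.10808179  0.81781914
 -0.13121151]
lid [230.  236.1] [ 0.4341 -0.128   0.034 ] 0.453 [ 0.566  0.423 -0.566  0.423] [ 0.42396087  0.51167749 -0.26355992  2.10560774  0.24544614  0.5526739
 -0.30378866]
y0 -1.2009191972732187 -1.2009822906630234 [ 0.36150016 -0.93236992 -0.00199376]
```

View pics/c.png

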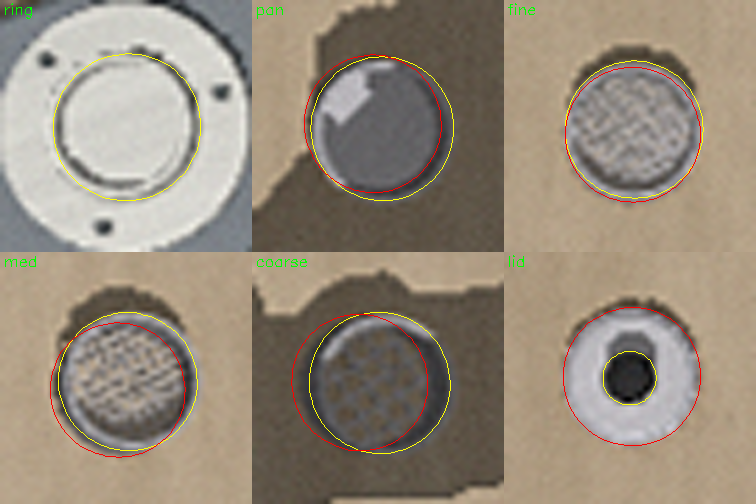

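```bash
cat >> h.py <<'E'
POS=dict(ring=(.5668,.0687),pan=(.4173,-.2624),fine=(.5798,-.2048),med=(.5950,-.3324),coarse=(.4636,-.4076),lid=(.4341,-.1280))
RIM=dict(pan=.051,fine=.027,med=.035,coarse=.043)
def hover(n,z,xy=None):
    x,y=POS[n] if xy is None else xy
    arm.movep([x,y,z],ori(x,y))
def look(fn,circles,draw=True):
    p=np.array(arm.read_tool_pos()); q=np.array(arm.read_eef_rot()); img=snapshot("wrist")
    cv2.imwrite(f"pics/{fn}_raw.png",img); np.savez(f"pics/{fn}.npz",p=p,q=q)
    big=cv2.resize(img,None,fx=1.56,fy=1.56,interpolation=cv2.INTER_CUBIC)
    for i,c in enumerate(circles):
        cv2.polylines(big,[((wproj(circ(*c),p,q)+.5)*1.56-.5).astype(np.int32)],True,((0,255,255),(0,0,255),(0,255,0))[i%3],1)
    cv2.imwrite(f"pics/{fn}.png",big); print(arm.read_time(),p.round(4),arm.read_ft_force())
E
python3 - <<'E'
from h import *
hover("pan",.18)
x,y=POS["pan"]; look("d_pan",[(x,y,.051,.029),(x,y,.051,.026),(x,y,.007,.029)])
E
```

```text
1.7083 [ 0.4172 -0.2642  0.1803] [-0.88873459 -0.24037265 -0.48024132]
```

View pics/d_pan.png

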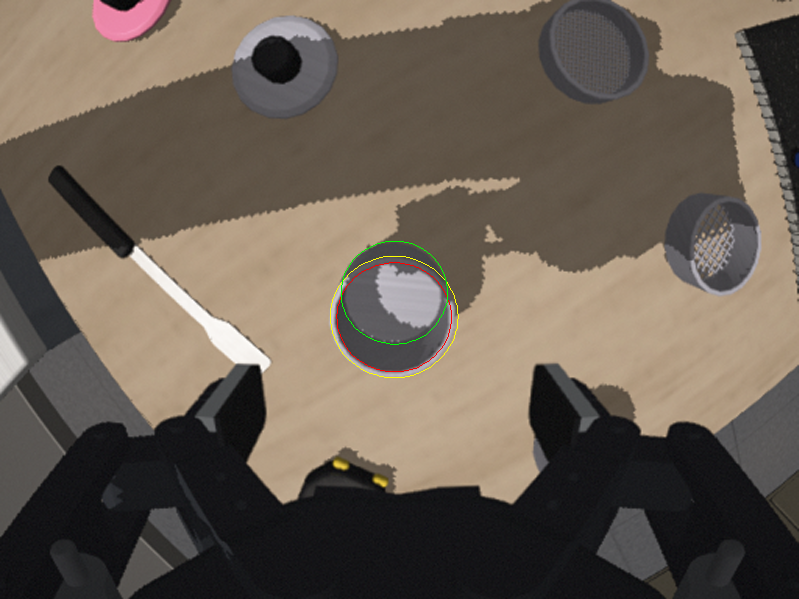

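```bash
python3 - <<'E'
from h import *
print(np.round(arm.read_tool_pos(),4))
x,y=POS["pan"]
arm.line_to([x,y,.094],.12); print(np.round(arm.read_tool_pos(),4),arm.read_ft_force())
arm.move_gripper(0.0,50); print(arm.read_opening(),np.round(arm.read_tool_pos(),4),arm.read_ft_force(),arm.read_time())
look("e_pan",[])
E
```

```text
[ 0.4172 -0.2643  0.1803]
[ 0.4176 -0.2627  0.0944] [ 0.05028372 -0.54589194  0.74336153]
0.6676331342197831 [ 0.4173 -0.2625  0.0952] [-0.63143767  1.06800709  5.29244015] 2.95
3.0 [ 0.4173 -0.2625  0.0952] [-1.37202643  1.91317821  5.84407819]
```

View pics/e_pan.png

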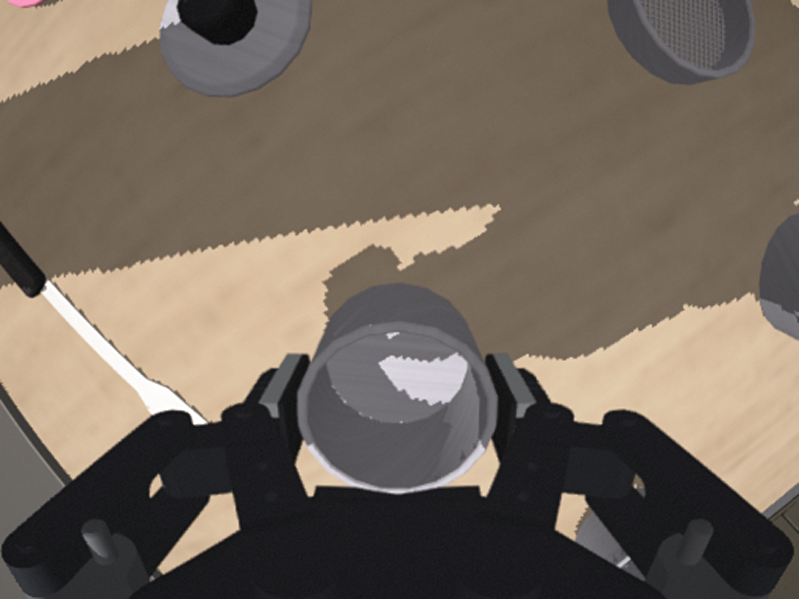

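```bash
python3 - <<'E'
from h import *
x,y=POS["pan"]
arm.line_to([x,y,.215],.2); 
p=np.array(arm.read_tool_pos())
z=p[2]-.0442
look("f_pan",[(p[0],p[1],z,.029),(p[0],p[1],z,.026)])
hover("ring",.20)
p=np.array(arm.read_tool_pos())
x,y=POS["ring"]; look("g_pan",[(x,y,.056,.030),(x,y,.056,.026),(p[0],p[1],p[2]-.0952+.007,.029)])
E
```

```text
3.8083 [ 0.4165 -0.2621  0.2143] [-0.36223848 -0.51335419 -1.29950458]
5.2167 [0.5667 0.0661 0.1996] [ 0.34947198  0.42206838 -1.55785899]
```

View pics/f_pan.png

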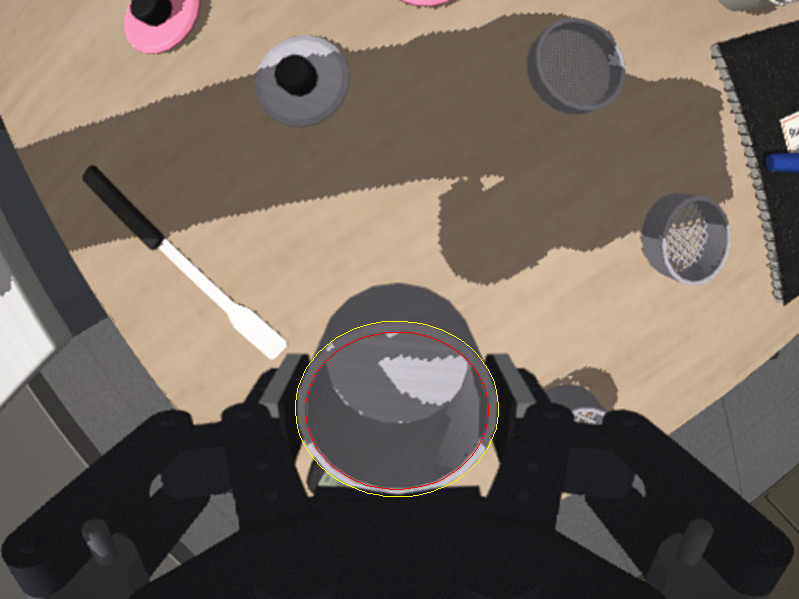

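View pics/g_pan.png

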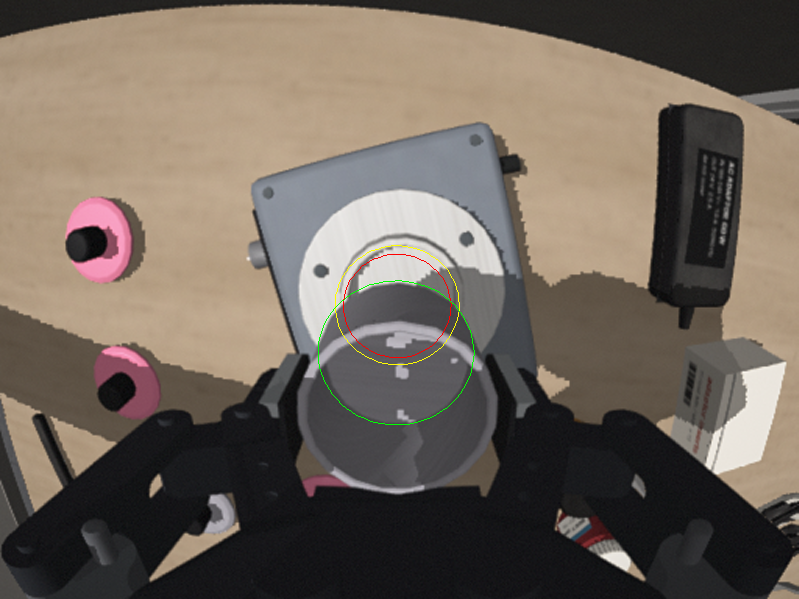

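```bash
python3 - <<'E'
from h import *
img=cv2.imread("pics/g_pan_raw.png"); d=np.load("pics/g_pan.npz"); x,y=POS["ring"]
s=6; u0,v0=205,135
c0=cv2.resize(img[v0:v0+95,u0:u0+100],None,fx=s,fy=s,interpolation=cv2.INTER_CUBIC); c=c0.copy()
for cc,col in (((x,y,.056,.030),(0,255,255)),((x,y,.056,.026),(0,0,255)),((x,y,.048,.052),(0,255,0)),((x,y,.048,.026),(255,0,0))):
    cv2.polylines(c,[((wproj(circ(*cc),d["p"],d["q"])-[u0,v0]+.5)*s-.5).astype(np.int32)],True,col,1)
cv2.imwrite("pics/g2.png",c)
E
```

```text
(no output)
```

View pics/g2.png

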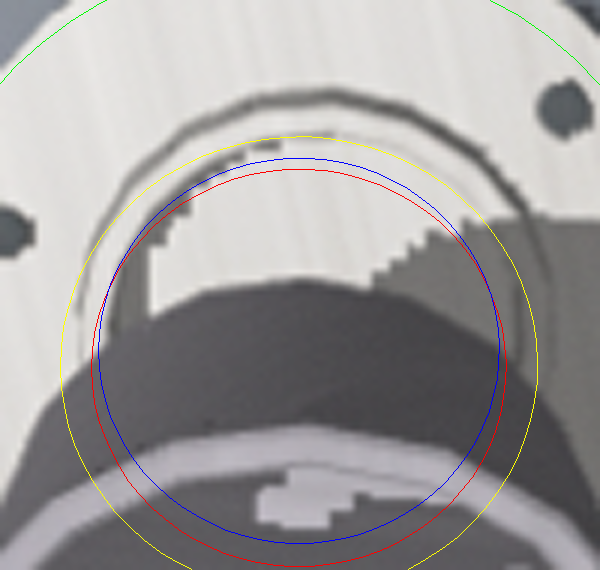

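```bash
python3 - <<'E'
from h import *
def ov(img,pf,u0,v0,w,h,s,x,y):
    c=cv2.resize(img[v0:v0+h,u0:u0+w],None,fx=s,fy=s,interpolation=cv2.INTER_CUBIC)
    for cc,col in (((x,y,.056,.030),(0,255,255)),((x,y,.056,.026),(0,0,255)),((x,y,.048,.052),(0,200,0)),):
        cv2.polylines(c,[((pf(circ(*cc))-[u0,v0]+.5)*s-.5).astype(np.int32)],True,col,1)
    return c
top=cv2.imread("pics/a_top.png"); d=np.load("pics/g_pan.npz"); w=cv2.imread("pics/g_pan_raw.png")
x,y=.5685,.0697
a=ov(top,lambda X:proj("top",X),113,148,62,62,9,x,y)
cv2.imwrite("pics/g3.png",a)
x,y=.5685,.0730
b=ov(w,lambda X:wproj(X,d["p"],d["q"]),180,105,150,110,5,x,y); cv2.imwrite("pics/g4.png",b)
E
```

```text
(no output)
```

View pics/g3.png

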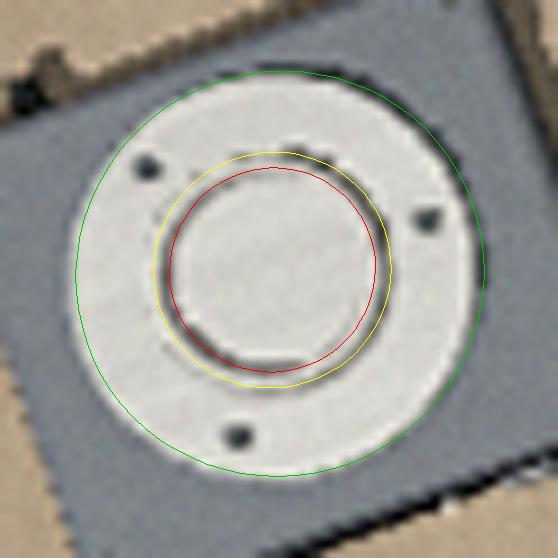

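View pics/g4.png

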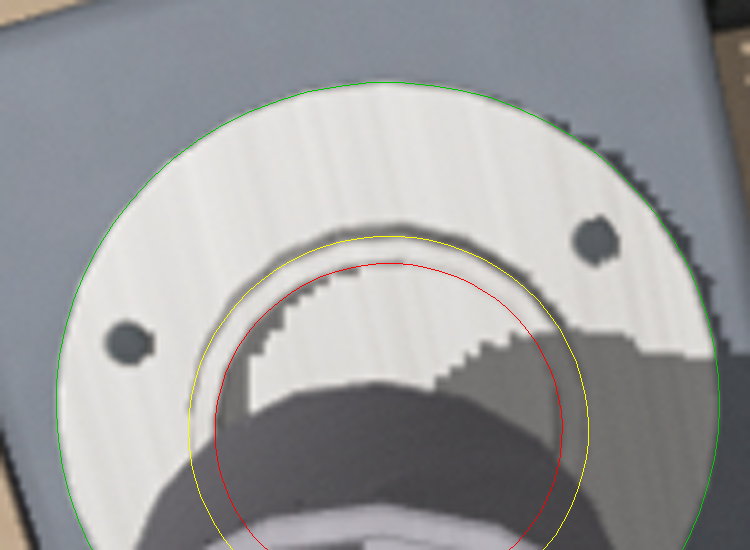

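```bash
cat >> h.py <<'E'
RING=(.5685,.0722)
def down(x,y,ztop,zend,step=.003,fmax=8,v=.04):
    """step down until contact; returns z"""
    b=np.array(arm.read_ft_force())
    z=ztop
    while z>zend:
        z=max(z-step,zend); arm.line_to([x,y,z],v)
        f=np.array(arm.read_ft_force())-b; p=np.array(arm.read_tool_pos())
        print("z",round(z,4),"p",p.round(4),"f",f.round(1))
        if f[2]>fmax or np.hypot(f[0],f[1])>12: break
    return z
E
python3 - <<'E'
from h import *
x,y=RING
arm.line_to([x,y,.157],.08)
print(np.round(arm.read_tool_pos(),4))
cv2.imwrite("pics/h_scene.png",snapshot("scene")[150:230,150:280].repeat(6,0).repeat(6,1))
cv2.imwrite("pics/h_top.png",snapshot("top"))
z=down(x,y,.157,.1435)
print(arm.read_time()); look("h",[])
E
```

```text
[0.5687 0.0723 0.157 ]
z 0.154 p [0.5684 0.0721 0.154 ] f [-0.1 -0.4 -0.5]
z 0.151 p [0.5683 0.0721 0.1508] f [-0.2  0.  -0. ]
z 0.148 p [0.5683 0.0722 0.1477] f [-0.6  0.1 -0.9]
z 0.145 p [0.5683 0.0722 0.1448] f [-0.6 -0.9  0.1]
z 0.1435 p [0.5687 0.0723 0.1442] f [-2.2 -1.1  5.8]
7.2583
7.3083 [0.5687 0.0723 0.1442] [-0.22590374  0.32441541  4.62541846]
```

View pics/h_scene.png

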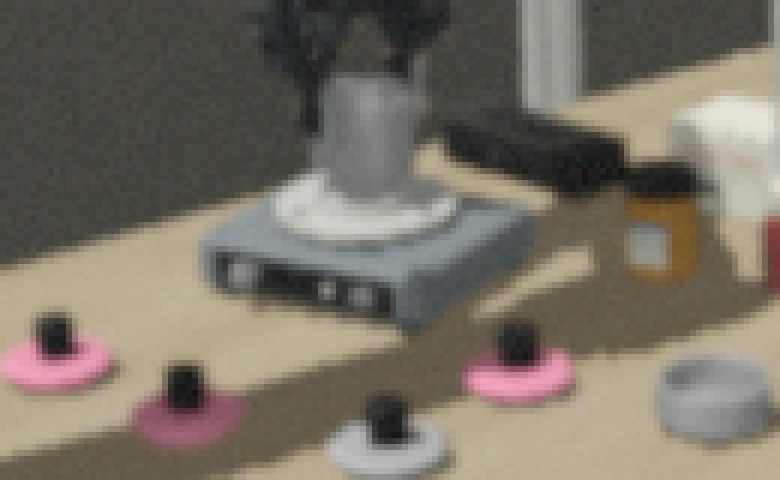

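View pics/h.png

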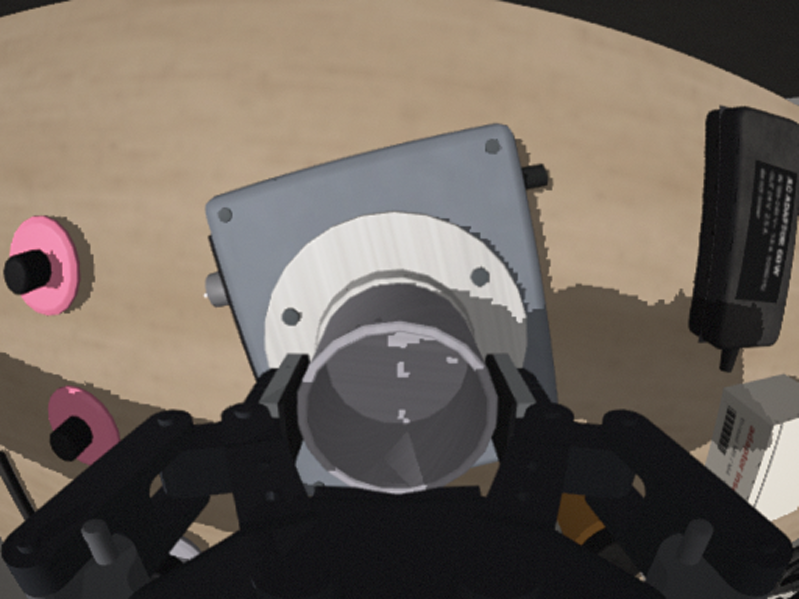

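```bash
python3 - <<'E'
from h import *
x,y=RING
arm.move_gripper(.75); arm.move_gripper(1.0); print(arm.read_opening(),arm.read_ft_force())
arm.line_to([x,y,.24],.15)
look("i",[(x,y,.1,.029),(x,y,.1,.026),(x,y,.048,.052)])
hover("fine",.16)
a,b=POS["fine"]; look("j",[(a,b,.027,.029),(a,b,.027,.026),(a,b,.007,.029)])
cv2.imwrite("pics/j_top.png",snapshot("top"))
E
```

```text
1.003131097404298 [ 1.04298426 -0.28667739  0.41690209]
8.7417 [0.5679 0.0719 0.2393] [0.35076098 0.04234149 0.07931034]
9.9 [ 0.5808 -0.2019  0.1605] [0.37397983 1.09149849 0.00337724]
```

View pics/i.png

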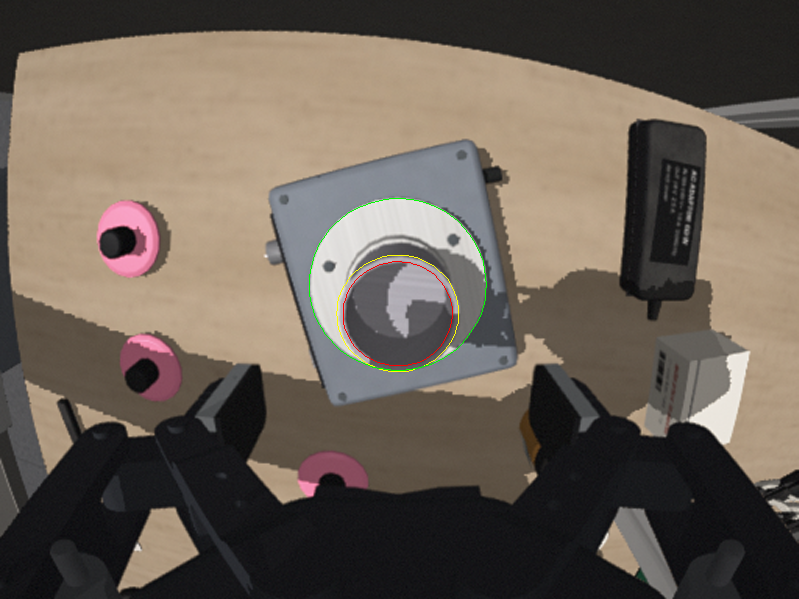

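View pics/j.png

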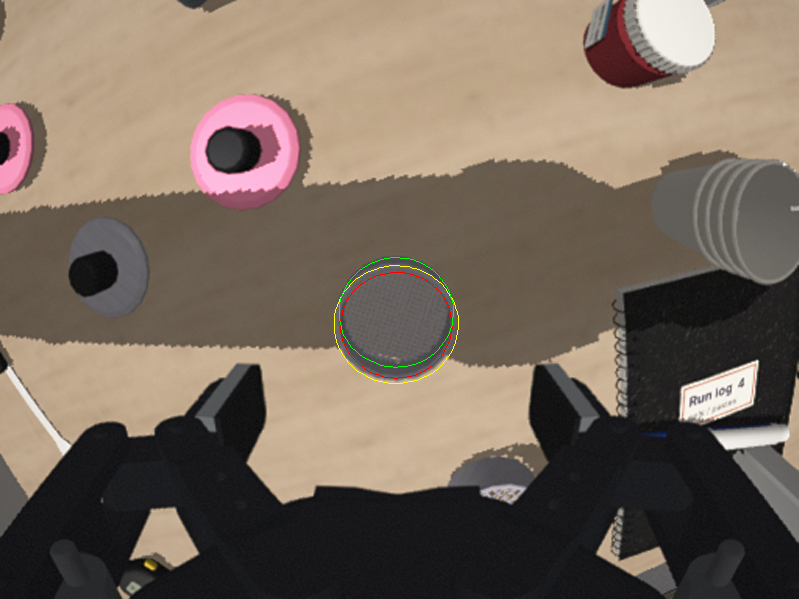

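```bash
cat >> h.py <<'E'
def grab(n,z,xy,fn):
    x,y=xy
    arm.line_to([x,y,z],.12); print(np.round(arm.read_tool_pos(),4),np.round(arm.read_ft_force(),1))
    arm.move_gripper(0.0,50); p=np.array(arm.read_tool_pos()); print(arm.read_opening(),p.round(4),np.round(arm.read_ft_force(),1),arm.read_time())
    dz=p[2]-RIM[n]
    arm.line_to([x,y,z+.05],.12)
    p=np.array(arm.read_tool_pos())
    look(fn,[(p[0],p[1],p[2]-dz,.029),(p[0],p[1],p[2]-dz,.026)]); print("dz tcp-rim",dz)
E
python3 - <<'E'
from h import *
grab("fine",.083,(.5801,-.2038),"k")
E
```

```text
[ 0.5807 -0.2038  0.0836] [-0.6 -0.7  0.8]
0.656308861987937 [ 0.5805 -0.2039  0.0846] [-1.8  0.5  5.5] 11.125
11.7417 [ 0.5797 -0.2038  0.1328] [-0.60509153  1.26480441 -1.68056633]
dz tcp-rim 0.057601154844330774
```

View pics/k.png

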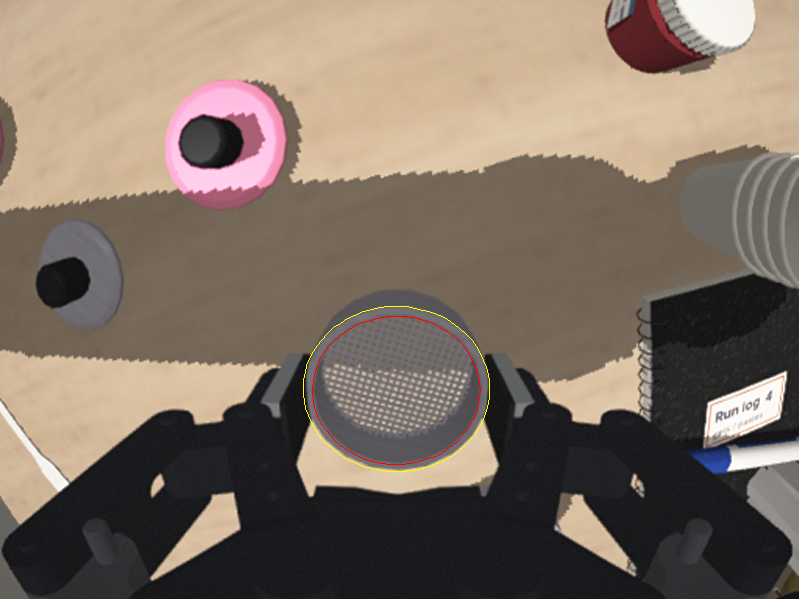

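```bash
cat >> h.py <<'E'
def place(zseat,fn,rimz,drop=.001,lift=.06,xy=RING):
    x,y=xy
    p=arm.read_tool_pos(); arm.line_to([p[0],p[1],zseat+.05],.2)
    hover("ring",zseat+.035,xy); arm.line_to([x,y,zseat+.012],.08); print(np.round(arm.read_tool_pos(),4))
    look(fn+"a",[(x,y,rimz,.029),(x,y,rimz,.026)])
    down(x,y,zseat+.012,zseat-drop,fmax=6)
    print(arm.read_time()); look(fn+"b",[])
E
python3 - <<'E'
from h import *
place(.1776,"l",.1)
E
```

```text
[0.5685 0.0713 0.1891]
13.925 [0.5685 0.0713 0.1891] [-0.02754899 -0.41746004 -0.44265144]
z 0.1866 p [0.5685 0.0722 0.1867] f [0.4 0.4 0.1]
z 0.1836 p [0.5684 0.0722 0.1834] f [0.4 0.3 0.6]
z 0.1806 p [0.5683 0.0722 0.1803] f [ 0.4  0.7 -1. ]
z 0.1776 p [0.5688 0.0723 0.1777] f [ 0.1  0.7 -0.6]
z 0.1766 p [0.5687 0.0723 0.1776] f [-1.  -0.7  5.5]
15.175
15.225 [0.5687 0.0723 0.1776] [-1.07939515 -0.61923628  4.26289317]
```

View pics/la.png

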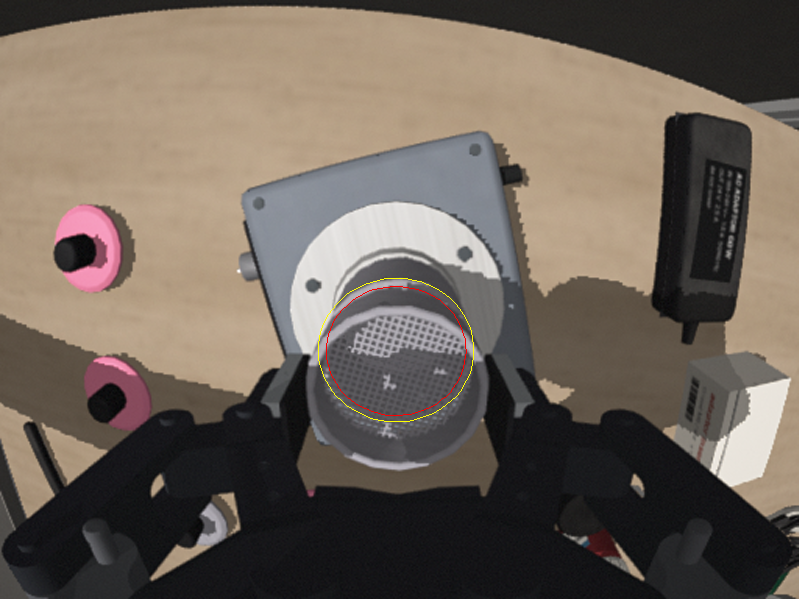

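View pics/lb.png

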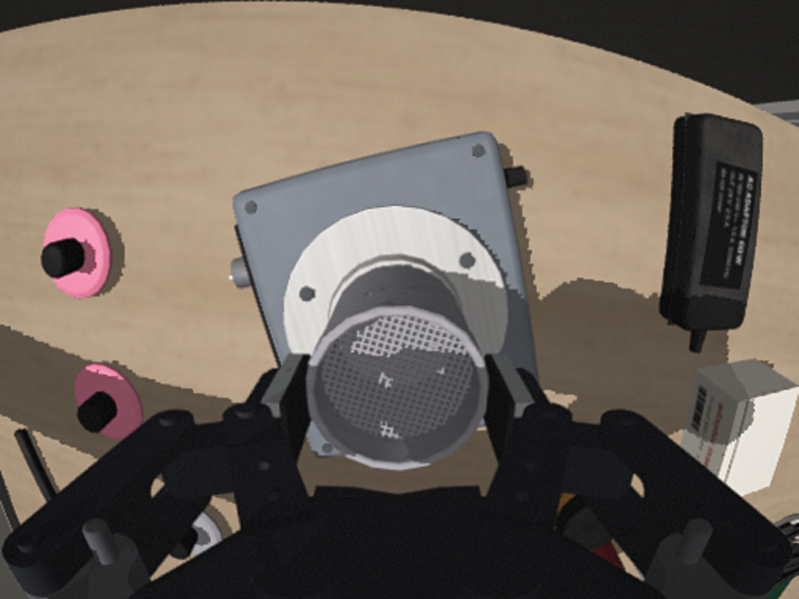

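```bash
cat >> h.py <<'E'
def release(fn,rimz,nxt,zh):
    x,y=RING
    arm.move_gripper(.75); arm.move_gripper(1.0)
    p=arm.read_tool_pos(); arm.line_to([x,y,p[2]+.09],.2)
    look(fn+"c",[(x,y,rimz,.029),(x,y,rimz,.026)])
    hover(nxt,zh); a,b=POS[nxt]; r=RIM.get(nxt)
    look(fn+"d",[(a,b,r,.029),(a,b,r,.026),(a,b,.007,.029)] if r else [(a,b,.034,.011),(a,b,.012,.029)])
E
python3 - <<'E'
from h import *
release("l",.120,"med",.17)
E
```

```text
16.475 [0.5679 0.0719 0.2658] [-0.3225397  -0.41142286 -0.60545249]
18.0667 [ 0.5964 -0.3296  0.1706] [0.03951405 0.23649068 0.32343433]
```

View pics/lc.png

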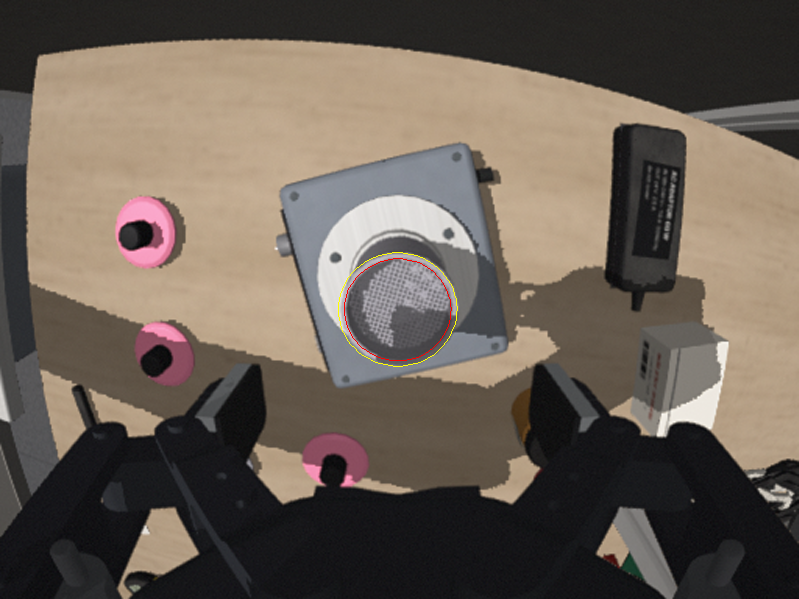

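View pics/ld.png

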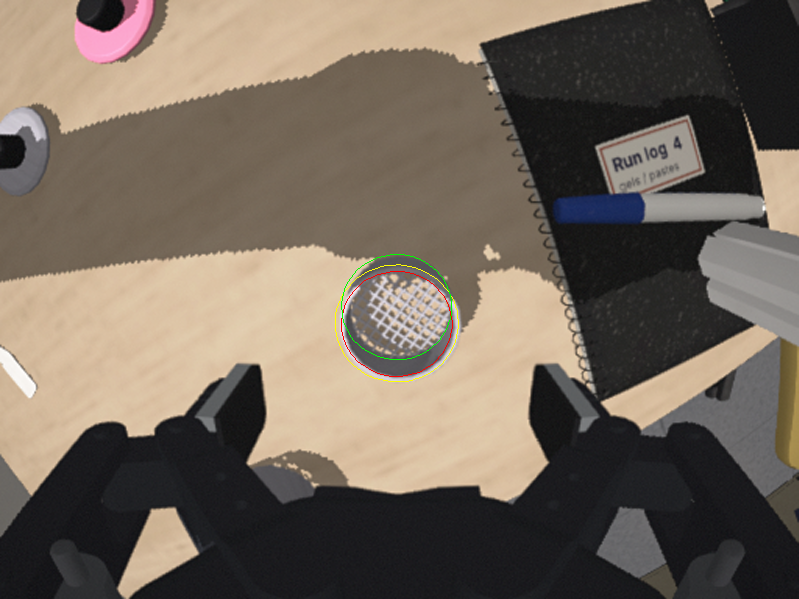

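```bash
python3 - <<'E'
from h import *
grab("med",.087,(.5958,-.3328),"m")
E
```

```text
[ 0.5964 -0.333   0.0878] [-1.   0.4 -0.1]
0.6644700457561462 [ 0.5965 -0.3331  0.0887] [-0.8  0.7  6.4] 19.2917
19.9083 [ 0.5953 -0.3327  0.1366] [ 0.24172012  0.30201355 -2.01435986]
dz tcp-rim 0.05370651043762728
```

View pics/m.png

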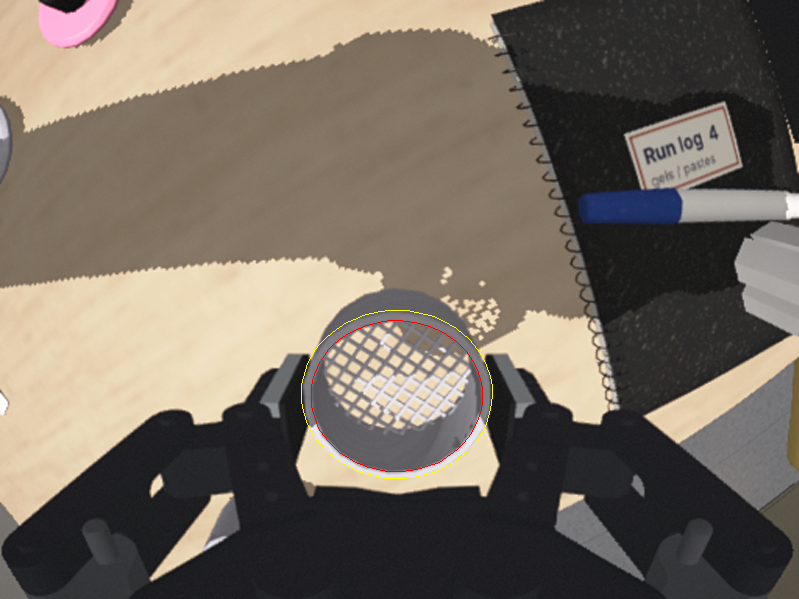

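```bash
python3 - <<'E'
from h import *
place(.2017,"n",.12)
E
```

```text
[0.5685 0.0717 0.2132]
22.625 [0.5685 0.0717 0.2132] [-0.11365137 -0.43647577 -0.83160562]
z 0.2107 p [0.5685 0.0722 0.2108] f [ 0.1 -0.6 -1.5]
z 0.2077 p [0.5684 0.0722 0.2075] f [ 0.4 -0.4 -1.1]
z 0.2047 p [0.5683 0.0722 0.2044] f [ 0.1  0.8 -0.5]
z 0.2017 p [0.5687 0.0723 0.2017] f [ 0.   0.2 -0.2]
z 0.2007 p [0.5687 0.0723 0.2016] f [-1.5 -0.5  6.1]
23.875
23.925 [0.5687 0.0723 0.2016] [-1.00488036  0.08751581  6.12788787]
```

View pics/nb.png

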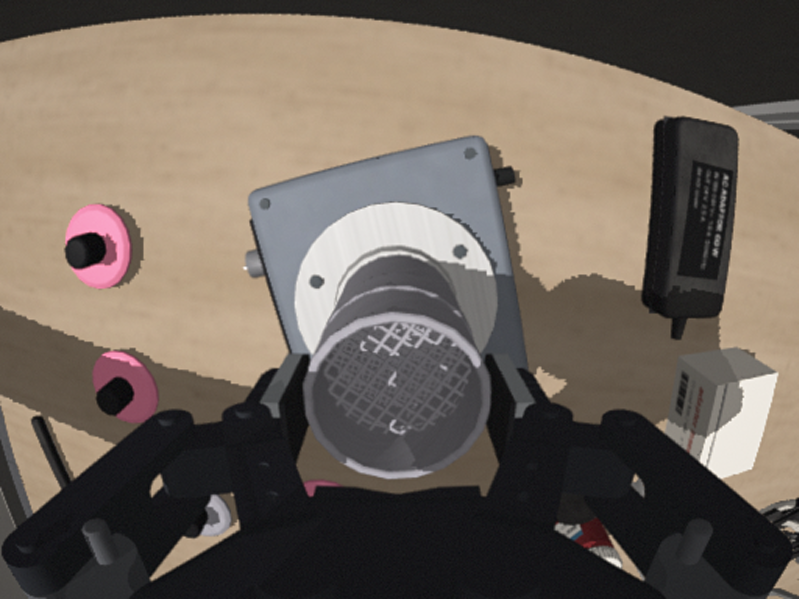

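Medium seated at the predicted height (contact at TCP z 0.2016). Releasing it, then hovering over the coarse sieve.

```bash
python3 - <<'E'
from h import *
release("n",.148,"coarse",.175)
E
```

```text
25.1667 [0.5679 0.0719 0.2898] [-0.69903551  0.65686012  0.58166366]
27.05 [ 0.4653 -0.4058  0.1754] [-1.02047025  0.02708637  0.4191828 ]
```

View pics/nc.png

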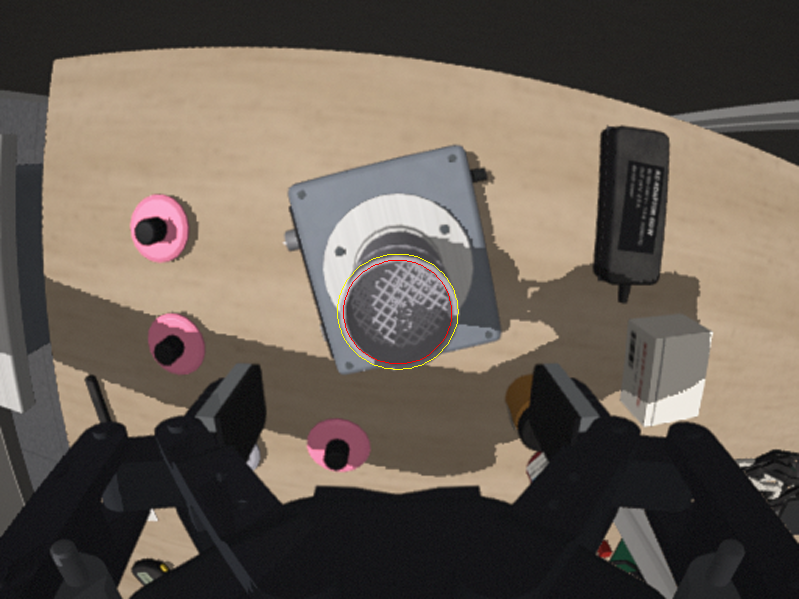

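View pics/nd.png

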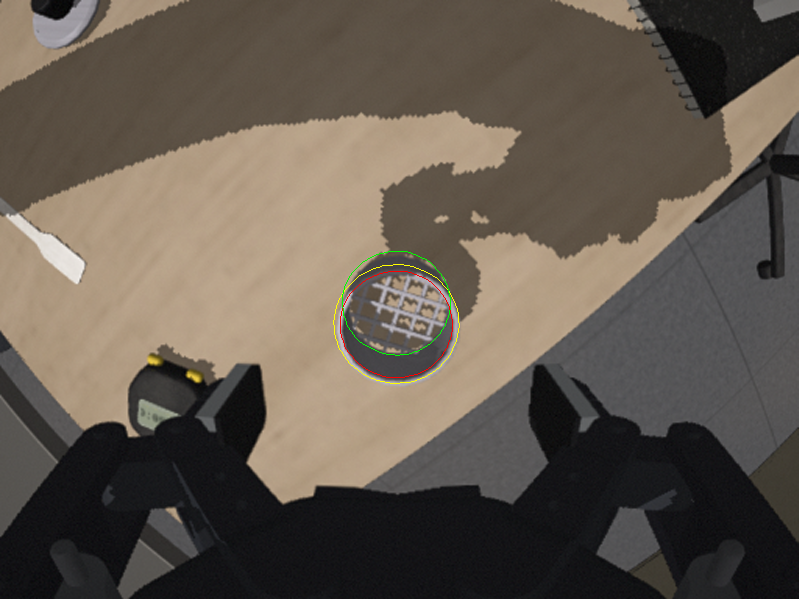

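```bash
python3 - <<'E'
from h import *
grab("coarse",.092,(.4641,-.4079),"o")
E
```

```text
[ 0.4646 -0.4082  0.0926] [-0.6  0.7 -0.6]
0.6600226659557076 [ 0.4646 -0.4083  0.0934] [-0.7 -0.3  6.5] 28.2667
28.8833 [ 0.4636 -0.4076  0.1416] [-0.27586117 -0.54328686 -1.52463188]
dz tcp-rim 0.05042103765621332
```

View pics/o.png

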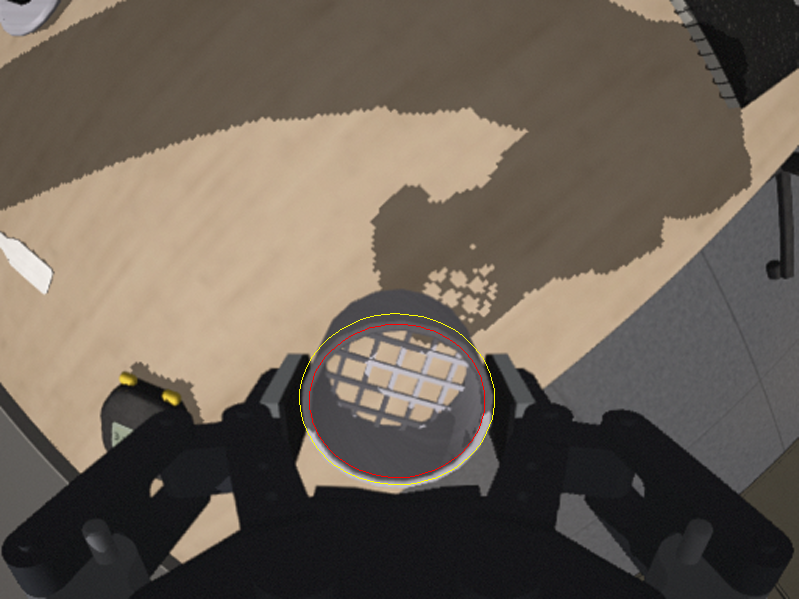

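Coarse centred in hand. Seat: rim 0.148+0.036=0.184 → TCP 0.2344.

```bash
python3 - <<'E'
from h import *
place(.2344,"q",.148)
E
```

```text
[0.5684 0.0718 0.2459]
32.0167 [0.5684 0.0718 0.2459] [-0.10626048 -0.20285079 -0.83447828]
z 0.2434 p [0.5685 0.0722 0.2435] f [-0.2  1.2 -0.8]
z 0.2404 p [0.5684 0.0722 0.2402] f [ 0.1  0.5 -1.6]
z 0.2374 p [0.5684 0.0721 0.2371] f [-0.7 -0.2 -0.6]
z 0.2344 p [0.5687 0.0723 0.2345] f [ 0.6 -0.4  0.5]
z 0.2334 p [0.5688 0.0723 0.2344] f [-1.4 -0.   6.7]
33.2667
33.3167 [0.5688 0.0723 0.2344] [-1.19330168 -0.31764527  5.64257642]
```

View pics/qb.png

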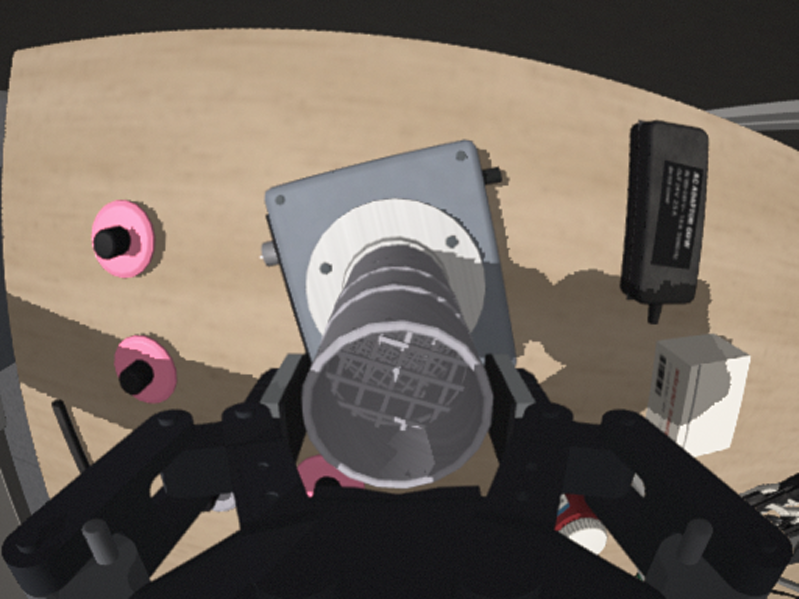

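```bash
python3 - <<'E'
from h import *
release("q",.184,"lid",.16)
arm.move_gripper(.5)
a,b=POS["lid"]; look("qe",[(a,b,.034,.011),(a,b,.012,.029)])
E
```

```text
34.5583 [0.5679 0.0719 0.3224] [ 0.07689036  0.10370891 -0.65093648]
35.725 [ 0.4357 -0.1271  0.1604] [ 0.35699015  0.6874131  -0.6082845 ]
36.2667 [ 0.4342 -0.1279  0.1601] [0.44041555 0.90261779 0.38308239]
```

View pics/qc.png

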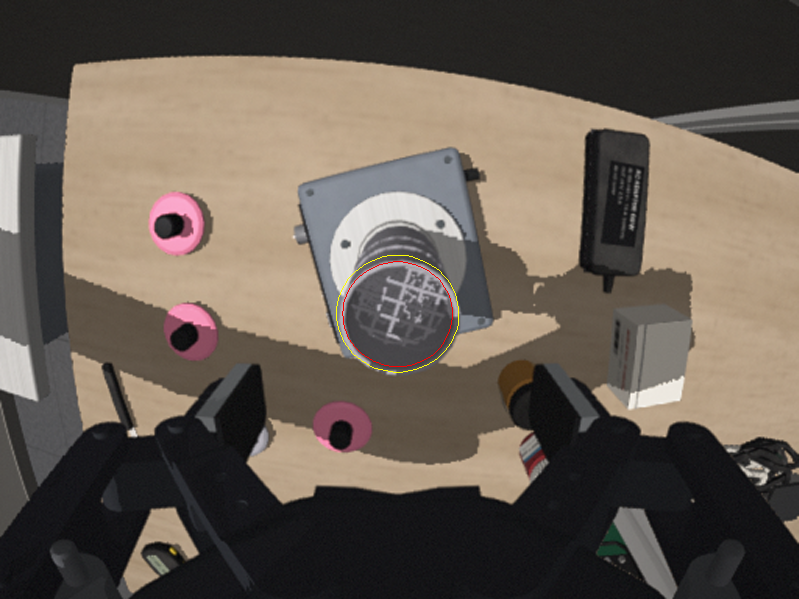

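View pics/qe.png

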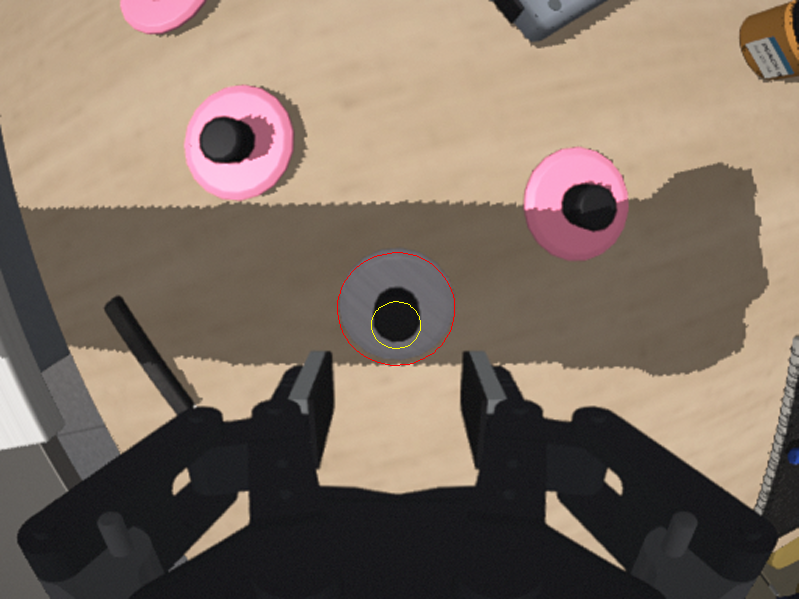

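```bash
python3 - <<'E'
from h import *
c=camera_info("wrist");T=c["T_tool_cam"]
def tip(u,v,y):
    a=np.array([(u+.5)/1.56-.5-c["cx"],(v+.5)/1.56-.5-c["cy"]])/c["fx"]; th=np.hypot(*a)
    d=T[:3,:3]@np.r_[a/th*np.sin(th),np.cos(th)]; o=T[:3,3]; return o+d*(y-o[1])/d[1]
print(arm.read_opening())
for u,v in((332,352),(333,440),(462,352)): print(".5",tip(u,v,np.sign(u-397)*.0425*.5))
for u,v in((308,354),(487,354)): print(".66",tip(u,v,np.sign(u-397)*.029))
for u,v in((266,366),(532,366)): print("1.0",tip(u,v,np.sign(u-397)*.0425))
E
```

```text
0.5004629310282699
.5 [ 0.07138203 -0.02125    -0.0091794 ]
.5 [ 0.06195816 -0.02125     0.01924387]
.5 [ 0.06834716  0.02125    -0.01046228]
.66 [ 0.06943905 -0.029      -0.00913545]
.66 [ 0.06567334  0.029      -0.0107498 ]
1.0 [ 0.06500999 -0.0425     -0.00639961]
1.0 [ 0.0593359   0.0425     -0.00898681]
```

```bash
python3 - <<'E'
from h import *
x,y=.4344,-.1270
arm.line_to([x,y,.0895],.1); print(np.round(arm.read_tool_pos(),4),np.round(arm.read_ft_force(),1))
arm.move_gripper(0.0,50); p=np.array(arm.read_tool_pos()); print(arm.read_opening(),p.round(4),np.round(arm.read_ft_force(),1),arm.read_time())
dz=p[2]-.034; print("dz tcp-knobtop",dz)
arm.line_to([x,y,.15],.12); p=np.array(arm.read_tool_pos())
look("r",[(p[0],p[1],p[2]-dz,.011),(p[0],p[1],p[2]-dz-.022,.029)])
E
```

```text
[ 0.4347 -0.127   0.0898] [-0.2 -0.3 -0.9]
0.22894995283716657 [ 0.4347 -0.1271  0.0903] [-0.3  1.   6. ] 37.45
dz tcp-knobtop 0.056320607592231925
38.1583 [ 0.434  -0.127   0.1497] [-0.06222346  0.33656923 -2.25988456]
```

View pics/r.png

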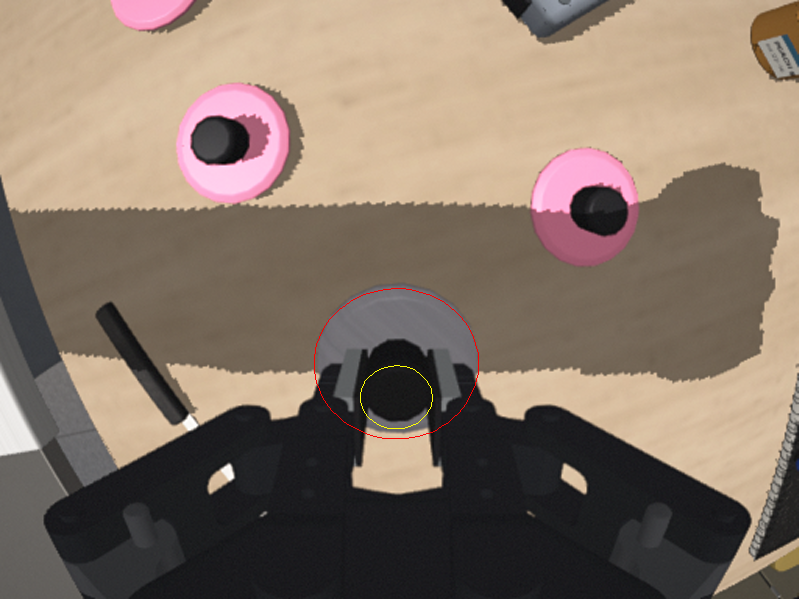

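```bash
python3 - <<'E'
from h import *
img=cv2.imread("pics/r_raw.png"); d=np.load("pics/r.npz"); p,q=d["p"],d["q"]; R=Ro.from_quat(q).as_matrix()
u0,v0,s=190,170,5.5
out=[]
for off in (0,.0017):
    c=cv2.resize(img[v0:v0+115,u0:u0+125],None,fx=s,fy=s,interpolation=cv2.INTER_CUBIC)
    o=p-R[:,2]*off; zt=p[2]-.0563
    for cc,col in (((o[0],o[1],zt-.022,.029),(0,0,255)),((o[0],o[1],zt-.027,.029),(0,255,0)),((o[0],o[1],zt,.011),(0,255,255))):
        cv2.polylines(c,[((wproj(circ(*cc),p,q)-[u0,v0]+.5)*s-.5).astype(np.int32)],True,col,1)
    c=np.clip(c.astype(float)*1.5,0,255).astype(np.uint8); out.append(c)
cv2.imwrite("pics/r2.png",cv2.resize(np.hstack(out),None,fx=.58,fy=.58)); cv2.imwrite("pics/r3.png",out[1])
E
```

```text
(no output)
```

View pics/r3.png

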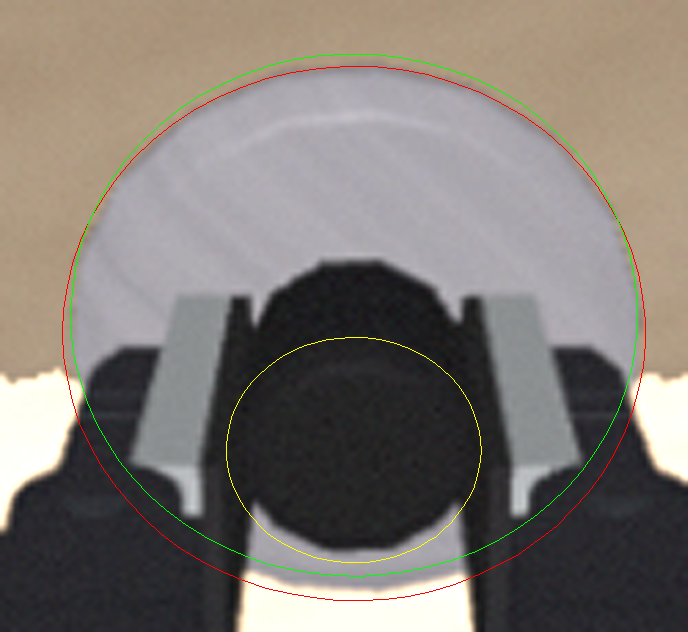

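```bash
python3 - <<'E'
from h import *
x,y=RING[0]+.0002,RING[1]-.0018; zs=.2673
p=arm.read_tool_pos(); arm.line_to([p[0],p[1],zs+.05],.2)
hover("ring",zs+.035,(x,y)); arm.line_to([x,y,zs+.010],.08); p=arm.read_tool_pos(); print(np.round(p,4))
look("s",[(RING[0],RING[1],.184,.029),(RING[0],RING[1],.184,.026)])
cv2.imwrite("pics/s_scene.png",cv2.resize(snapshot("scene")[120:220,160:270],None,fx=5.5,fy=5.5,interpolation=cv2.INTER_CUBIC))
E
```

```text
[0.5686 0.0696 0.2772]
40.6083 [0.5686 0.0696 0.2772] [-0.15533095  0.80197795 -0.53219724]
```

View pics/s.png

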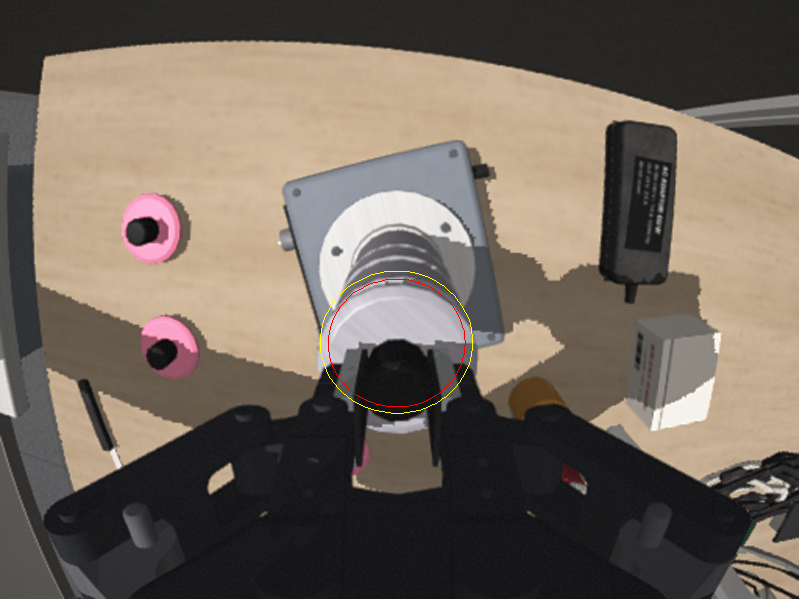

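View pics/s_scene.png

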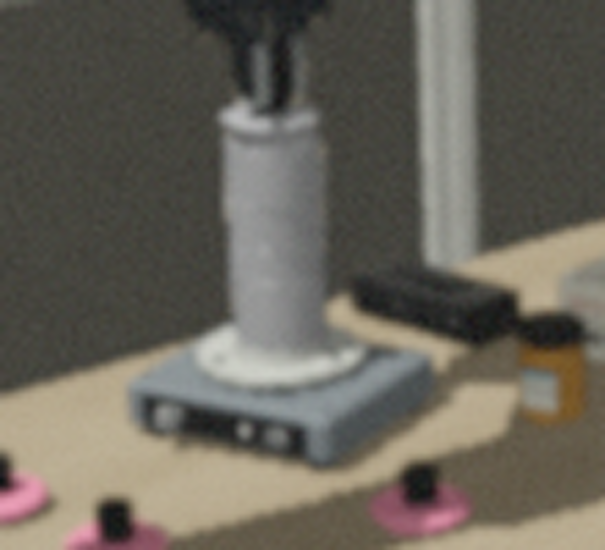

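```bash
python3 - <<'E'
from h import *
def ov(name,u0,v0,w,h,s,off,fn):
    img=snapshot(name)
    c=cv2.resize(img[v0:v0+h,u0:u0+w],None,fx=s,fy=s,interpolation=cv2.INTER_CUBIC)
    p=arm.read_tool_pos(); z=p[2]-.0563-.022
    for cc,col in (((RING[0],RING[1],.184,.029),(0,255,0)),((RING[0],RING[1],.1,.029),(255,0,0)),((RING[0],RING[1],.048,.052),(255,0,0)),((p[0],p[1]+off,z,.029),(0,0,255)),((p[0],p[1]+off,z-.005,.029),(0,255,255))):
        cv2.polylines(c,[((proj(name,circ(*cc))-[u0,v0]+.5)*s-.5).astype(np.int32)],True,col,1)
    cv2.imwrite(fn,c); return p
print(ov("scene",185,130,60,65,9,.0018,"pics/t1.png"))
ov("top",105,140,85,85,7,.0018,"pics/t2.png")
E
```

```text
[0.56898999 0.0703355  0.27788031]
```

View pics/t1.png

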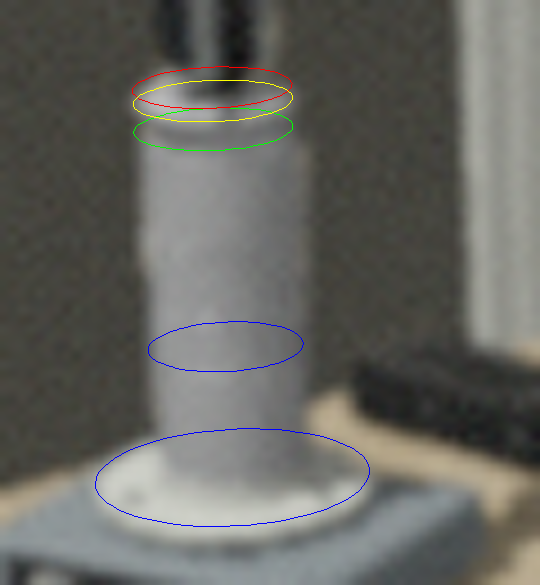

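View pics/t2.png

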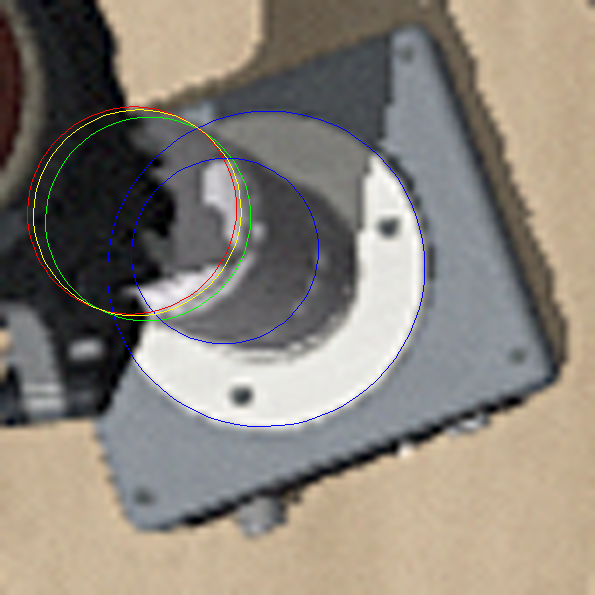

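```bash
python3 - <<'E'
from h import *
img=snapshot("top"); u0,v0=118,152;s=16
c=cv2.resize(img[v0:v0+36,u0:u0+40],None,fx=s,fy=s,interpolation=cv2.INTER_CUBIC)
cv2.imwrite("pics/t3.png",c)
E
```

```text
(no output)
```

View pics/t3.png

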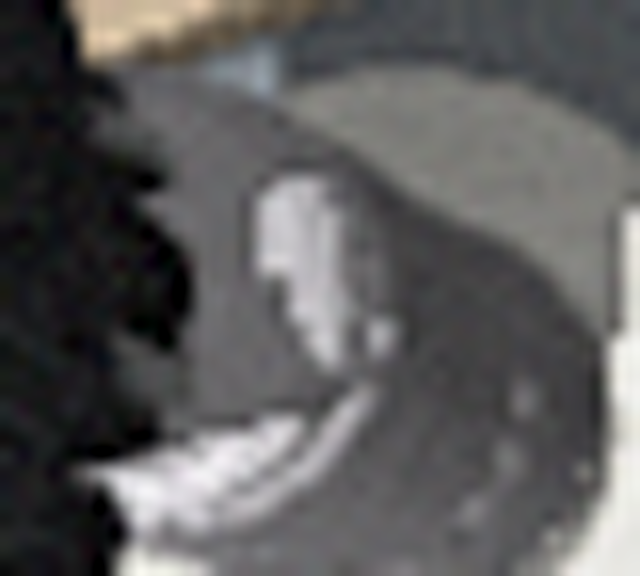

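```bash
python3 - <<'E'
from h import *
p=np.array(arm.read_tool_pos());q=np.array(arm.read_eef_rot())
img=snapshot("wrist"); u0,v0,s=190,150,5
c=cv2.resize(img[v0:v0+130,u0:u0+130],None,fx=s,fy=s-.5,interpolation=cv2.INTER_CUBIC)
cv2.imwrite("pics/t4.png",c)
a=np.mean([snapshot("scene").astype(float) for _ in range(6)],0)
u0,v0,s=192,132,14
cv2.imwrite("pics/t5.png",cv2.resize(a[v0:v0+40,u0:u0+40].astype(np.uint8),None,fx=s,fy=s,interpolation=cv2.INTER_CUBIC))
print(arm.read_time())
E
```

```text
41.1583
```

View pics/t4.png

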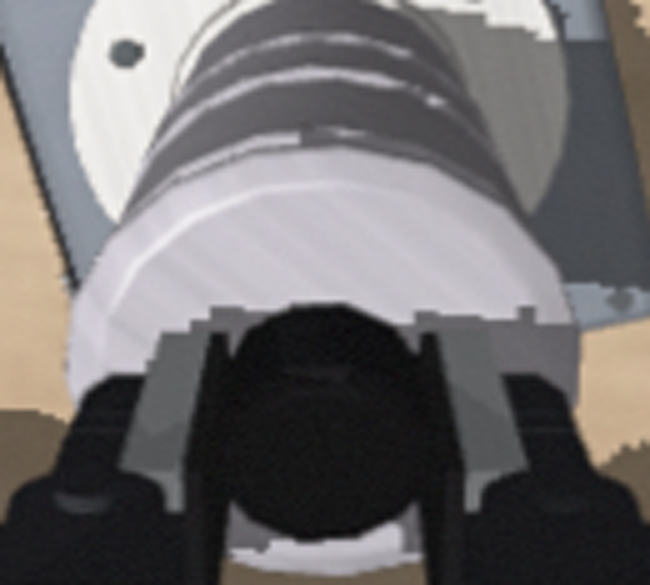

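View pics/t5.png

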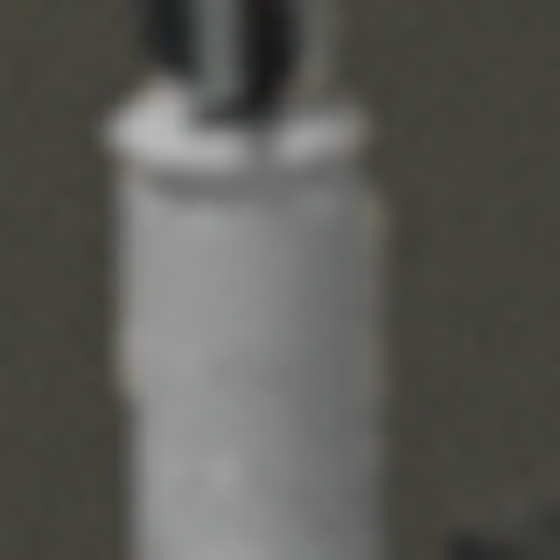

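```bash
python3 - <<'E'
from h import *
o=[]
for f,z in (("i",.1),("lc",.12),("nc",.148),("qc",.184)):
    img=cv2.imread(f"pics/{f}_raw.png"); d=np.load(f"pics/{f}.npz"); u0,v0,s=212,155,4.6
    c=cv2.resize(img[v0:v0+85,u0:u0+85],None,fx=s,fy=s,interpolation=cv2.INTER_CUBIC)
    for r,col in ((.029,(0,255,255)),(.026,(0,0,255))):
        cv2.polylines(c,[((wproj(circ(*RING,z,r),d["p"],d["q"])-[u0,v0]+.5)*s-.5).astype(np.int32)],True,col,1)
    cv2.putText(c,f,(5,20),0,.6,(0,255,0)); o.append(c)
cv2.imwrite("pics/u.png",cv2.resize(np.vstack([np.hstack(o[:2]),np.hstack(o[2:])]),(780,600)[::1] if 0 else (600,600)))
cv2.imwrite("pics/u4.png",cv2.resize(o[3],(598,598),interpolation=cv2.INTER_CUBIC))
E
```

```text
(no output)
```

View pics/u.png

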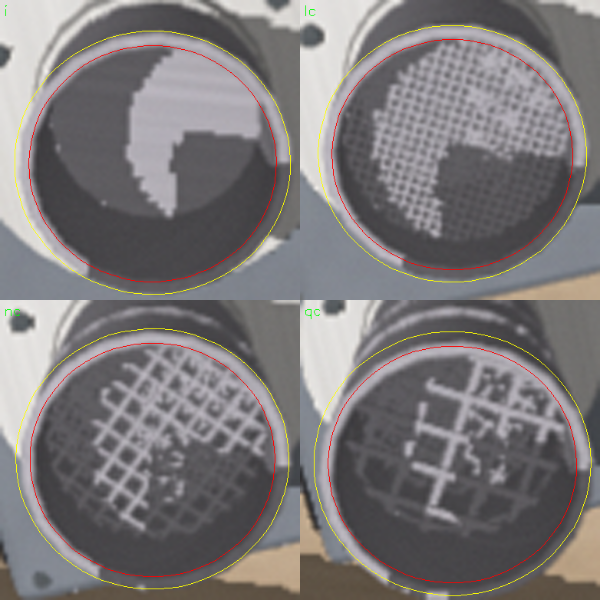

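View pics/u4.png

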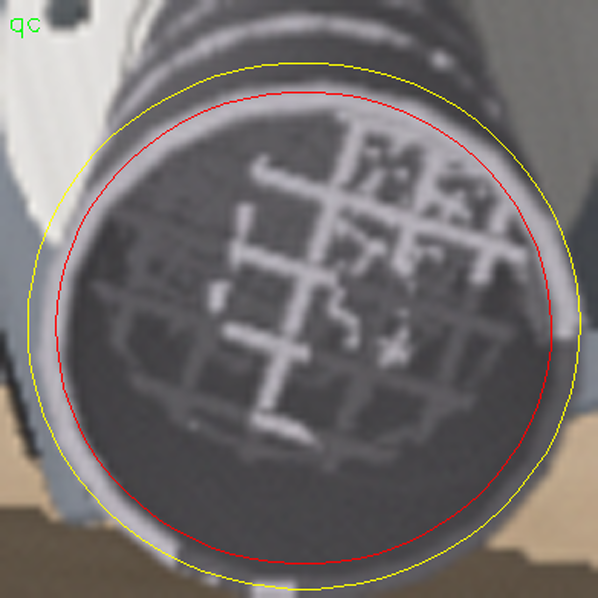

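```bash
python3 - <<'E'
from h import *
x,y=.5692,.0687; zs=.2673
arm.line_to([x,y,zs+.010],.05)
down(x,y,zs+.010,zs-.001,step=.002,fmax=5,v=.03)
print(arm.read_time(),arm.read_wrist_torque()); look("v",[])
a=np.mean([snapshot("scene").astype(float) for _ in range(4)],0)
cv2.imwrite("pics/v5.png",cv2.resize(a[132:172,192:232].astype(np.uint8),None,fx=14,fy=14,interpolation=cv2.INTER_CUBIC))
E
```

```text
z 0.2753 p [0.5691 0.0687 0.2751] f [ 0.5 -0.6  0.8]
z 0.2733 p [0.5691 0.0687 0.2731] f [-0.4 -0.6  0.4]
z 0.2713 p [0.5691 0.0686 0.2711] f [ 0.5 -0.5  0.8]
z 0.2693 p [0.5691 0.0687 0.2691] f [ 0.3 -0.5 -0. ]
z 0.2673 p [0.5694 0.0688 0.2674] f [-0.  -0.2  2.4]
z 0.2663 p [0.5695 0.0689 0.2673] f [-1.  -0.9  7.4]
42.9083 [-0.09726735  0.31059932  0.00711769]
42.9583 [0.5695 0.0689 0.2673] [-1.08186729 -0.54384306  6.24736602]
```

View pics/v.png

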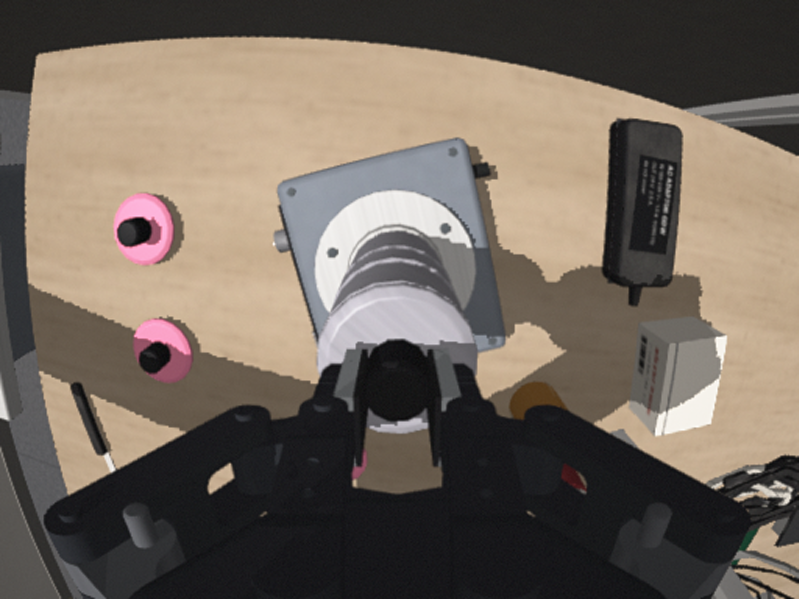

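View pics/v5.png

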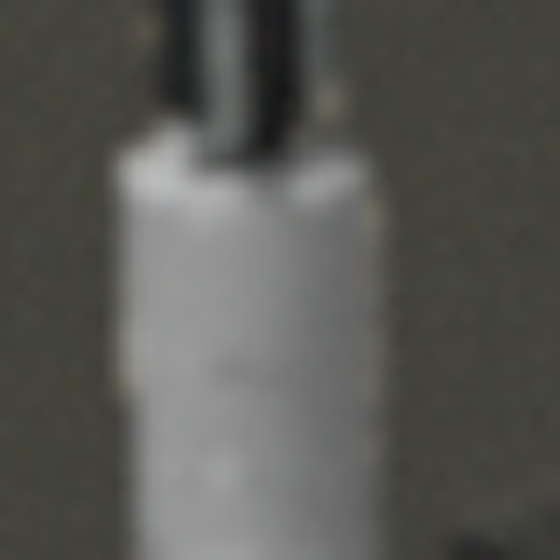

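```bash
python3 - <<'E'
from h import *
arm.move_gripper(.35); arm.move_gripper(.6); print(arm.read_ft_force())
p=arm.read_tool_pos(); arm.line_to([p[0],p[1],p[2]+.09],.12)
look("w",[(.569,.0709,.211,.011),(.569,.0709,.189,.029)])
hover("fine",.3); arm.pause(.3)
cv2.imwrite("pics/w_top.png",snapshot("top"))
s=snapshot("scene"); cv2.imwrite("pics/w_scene.png",cv2.resize(s[120:290,130:330],None,fx=3.5,fy=3.5,interpolation=cv2.INTER_CUBIC))
print(arm.read_time())
E
```

```text
[ 0.06373936  0.90966326 -0.80744145]
44.7167 [0.5688 0.0684 0.3554] [-0.73907555 -0.08590423 -0.07302242]
46.2
```

View pics/w.png

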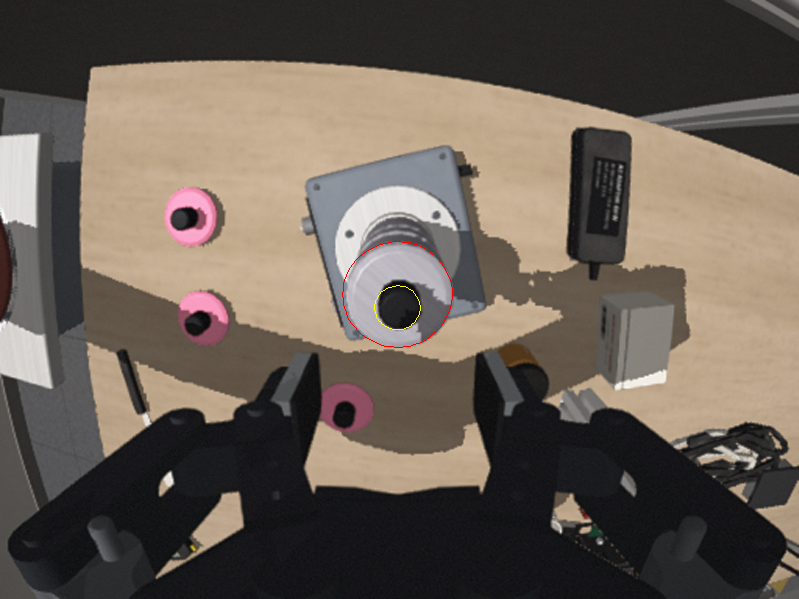

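View pics/w_scene.png

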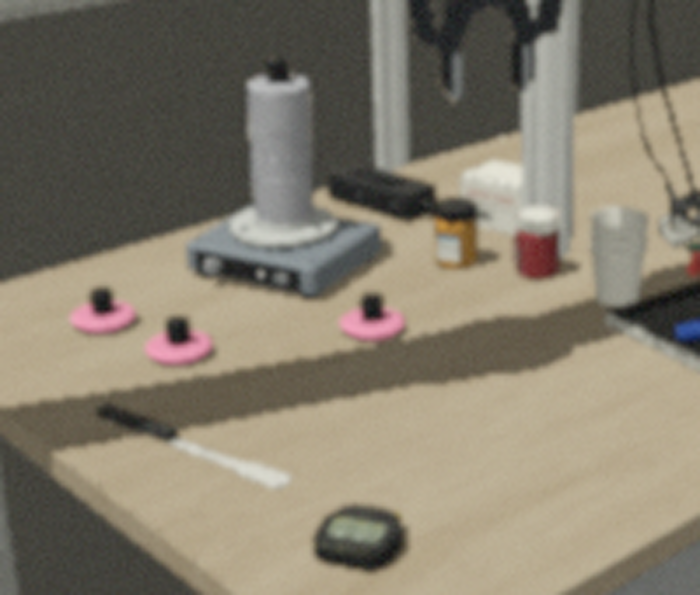

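View pics/w_top.png

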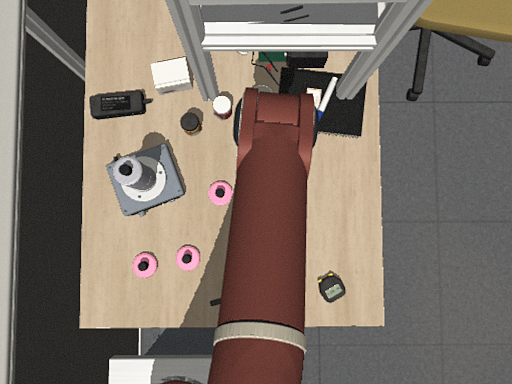

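```bash
python3 -c "
from station import ticket
print(ticket.finish_job())"
```

```text
the job is handed in; nothing more can be done
None
```

I built the stack on the shaker from the bottom up: pan, fine, medium and coarse sieves, then the steel lid (not the pink ones). I let go of each piece before fetching the next and handed the job in at about 46 s of the 96 s allowed.

- **Seating:** all five pieces met the one below within about 0.2 mm of the height worked out for full seating. The readings while seating rose by no more than about 7.5 N.
- **Final look:** the wrist and scene pictures show an upright column with a level lid and the gripper clear of it. In the top view the two jars and the stopwatch are at the same pixels as at the start: about (191,123), (222,107) and (331,287).
- **Cameras that disagreed:** the top and wrist cameras put the shaker ring about 1.7 mm apart, so I aimed between them. Before the lid went on, the cameras differed by up to 3 mm on how well it was lined up. I corrected by about 1.5 mm and it went in freely.
- **Small offset:** the coarse sieve sits about 1.3 mm off the ring centre, within the play of the fit.

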